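# Fill the padlock tray and bolt it back under its cover

### The arm

A 6-joint arm with a two-finger parallel gripper is mounted at the origin on the work surface. World frame = base frame: x ahead of the robot, y to its left, z up, the work surface at z = 0. Lengths are in mm, angles in rad, forces in N, time in s.
With the tool pointing down it reaches from about 300 to 950 mm from the base axis. Payload 3.1 kg.
Tool frame: the origin (TCP) lies at the very end of the fingers, on their centre line; the grasp point (between the pads) lies 19 mm behind it (env.grip_point_offset is the distance from the TCP to the grasp point, in mm); z points along the fingers, y is the line along which they close (so a half turn about z gives the same grasp; the last joint's range is limited). The gripper opens to 85 mm and grips with 20 to 120 N. Pads are 22 mm wide; open, the fingers measure 114 mm over their backs; the gripper's body (76 mm by 85 mm) begins 54 mm behind the grasp point. The pads swing forward as they close: fully open they stand 13 mm farther back than shut.
Start: joints at [-1.387, 0.308, 1.634, -0, 1.2, -0.07], TCP at [156.9, -604.991, 231.272] pointing down, gripper open.
Joint ranges: [-3.06, 3.06], [-0.79, 1.96], [0.05, 2.63], [-1.19, 4.34], [0.05, 2.64], [-2.94, 2.94]. Speed limits (rad/s): [2.79, 2.79, 3.14, 3.14, 3.14, 3.14].

### API

Orientations are given as [roll, pitch, yaw] about the fixed x, y, z axes, in that order (R = Rz(yaw) Ry(pitch) Rx(roll)).
In Python, from station import env gives the robot as it stands.
- The arm moves only by the shell command python3 steer.py 'ROWS' [OPENING] [FORCE]. ROWS is rows parted by semicolons, their numbers by spaces, 1 to 10 of them, each of 6 numbers: dx, dy, dz in mm, then a rotation vector rx, ry, rz in rad; each row shifts and turns the commanded pose from where the row before left it, along the tool's axes as they then stand; what a row does not reach is not made up. A row lasts 1/12 s, in which the tool goes at most 41.7 mm and 0.125 rad, less where a joint would pass 70% of its speed; a pose out of reach is approached as far as the arm can. OPENING is the finger opening in mm, set as the command begins (- or left out keeps the last). The fingers move at their own pace and stop on an object; FORCE is the grip in N (left out, the last holds). Time passes only in rows, so rows that do not move let the fingers close. It prints the time, the measured TCP pose, the force, the opening and the grip force at its end.
- env.get_state(): the state, without advancing time (a new reading comes with each control period).
- env.capture(name): name is "scene" or "top" or "wrist"; returns a dict with "img" (420x560x3 uint8, red, green, blue), "intrinsics" (3x3 intrinsics, pixels), "rvec" (rotation vector, rad) and "tvec" (3), from world to camera coordinates, as OpenCV has them; the wrist camera has in their place "mount" (4x4, takes a point from camera to tool coordinates, whose origin is the TCP and whose axes are the flange's). Camera axes: x right, y down, z forward; pixel columns grow to the right and rows downward; lengths in mm; the calibration is good to about 2 mm. A picture is of the moment at which its call begins: read the wrist's pose just before it. There is no depth.
- env.job_done(): hands the job in; it is judged then, once.
The state is a dict: "clock": time; "joint_positions": joint angles; "qvel": joint speeds; "effort": joint torques, N m; "eef_pos": TCP position; "orientation": TCP orientation; "force": force on the tool from outside, world axes, zero at the start; "moment": the same for the moment, N m; "opening": finger opening in mm; "grasp_force": force on a finger pad.
Only numpy, scipy, OpenCV 4.12 (cv2) and the standard library are available. Lean on these libraries where they do the work, as an engineer would, in place of code of your own. Each camera call takes 0.05 s, during which the arm holds its last target. There are 200 camera calls.

### The job

Draw back the holder's bolt and slide the empty blue tray right out onto the bench; lay every padlock flat in it, side by side and not piled, while it is outside. Then slide the loaded tray back in under the clear cover until it is fully home against the back stop, and shoot the bolt fully across behind it. Leave the screwdriver, the can and the pliers where they are.

Things in the scene. Friction and masses are not known exactly. Their poses are not given: they have to be found in the camera images.
- tray: Loose shallow blue steel tray with a black mat inside, 200 mm long (own x) by 180 mm wide (own y), walls 20 mm high and 4 mm thick, floor 4 mm thick, 0.35 kg. Origin: centre of its underside; z up. Its grip plate is at the -x end; its +x end goes into the holder first. Starts empty and home in the holder; slides along the bench when moved by the grip plate.
- tray_grip (a point): Middle of the tray's upright yellow grip plate, at tray x = -150 mm, 45 mm above the bench. The plate is 12 mm thick along tray x, 44 mm wide along y, 2 to 60 mm above the bench; pinch it across its 12 mm from above. A flat stem (26 mm wide, top at 10 mm) joins it to the tray.
- holder: Fixed low grey steel bay with a clear flat cover. Origin: centre of the bay at bench height; +x points into the bay (the way the tray goes in), z up. Its floor is the bench. Back stop at x = +100 mm; side walls' inner faces at y = +-95 mm; 38 mm clear under the cover, whose top is at 44 mm. Fully home, the tray has the same origin and axes as the holder; its grip plate stays outside.
- holder_mouth (a point): Middle of the bay's open mouth at bench height, at holder x = -100 mm. A yellow bar crosses over it (underside 38 mm or more, top 49 mm above the bench); the side strips' screws reach 54 mm. The side walls flare outward slightly over the first 20 mm inside the mouth.
- bolt (a joint): Steel bolt sliding across the mouth at holder x = -113 mm (bar 12 mm thick, 6 to 20 mm above the bench), on the holder's -y side. 0 = shot (tip at holder y = -30 mm, blocking the tray), 0.08 m = fully drawn back (tip at y = -110 mm, clear of the tray); grows as it moves to holder -y. Stays where left; about 1.5 N moves it. Starts at 0 to 0.03.
- bolt_knob (a point): Point on the axis of the bolt's upright black knob (a round rod 14 mm thick standing on the bolt, its top 84 mm above the bench), 70 mm above the bench. Moves with the bolt: at holder x = -113 mm, y = -60 mm minus the joint value.
- lock1: Loose padlock with a brass-coloured body, lying flat: 74 mm long (own x) by 40 mm wide (own y) by 24 mm thick (own z), about 0.12 kg. Origin at the middle of length, width and thickness. The block body reaches from x = -37 to +7 mm (middle at x = -15 mm); the steel shackle, 34 mm wide and 8 mm thick, reaches on to x = +37 mm. May be absent.
- lock2: Loose padlock with a plain steel body, lying flat: 74 mm long (own x) by 40 mm wide (own y) by 24 mm thick (own z), about 0.12 kg. Origin at the middle of length, width and thickness. The block body reaches from x = -37 to +7 mm (middle at x = -15 mm); the steel shackle, 34 mm wide and 8 mm thick, reaches on to x = +37 mm. May be absent.
- lock3: Loose padlock with a green body, lying flat: 74 mm long (own x) by 40 mm wide (own y) by 24 mm thick (own z), about 0.12 kg. Origin at the middle of length, width and thickness. The block body reaches from x = -37 to +7 mm (middle at x = -15 mm); the steel shackle, 34 mm wide and 8 mm thick, reaches on to x = +37 mm. May be absent.
- lock4: Loose padlock with an orange body, lying flat: 74 mm long (own x) by 40 mm wide (own y) by 24 mm thick (own z), about 0.12 kg. Origin at the middle of length, width and thickness. The block body reaches from x = -37 to +7 mm (middle at x = -15 mm); the steel shackle, 34 mm wide and 8 mm thick, reaches on to x = +37 mm. May be absent.
- screwdriver: Bystander: a screwdriver lying on the bench; leave it.
- oilcan: Bystander: a green can 60 mm across and 150 mm tall standing on the bench; leave it.
- pliers: Bystander: red-handled pliers lying on the bench; leave them.

How it is judged (in metres and radians):
On the way, in this order (a step that is already met when the one before it is completed fails the run):
1. the tray has been slid right out of the holder (x of tray in the frame of holder below -0.2 m), for 0.2 s.
2. every padlock present lies flat in the tray while the tray is still outside the holder (x of lock1 in the frame of tray between -0.088 and 0.088 m and y of lock1 in the frame of tray between -0.08 and 0.08 m and z of lock1 in the frame of tray between 0.008 and 0.022 m and angle between the z axis of each of lock1, lock2, lock3, lock4 and the z axis of tray, either way round below 0.15 rad and x of lock2 in the frame of tray between -0.088 and 0.088 m and y of lock2 in the frame of tray between -0.08 and 0.08 m and z of lock2 in the frame of tray between 0.008 and 0.022 m and x of lock3 in the frame of tray between -0.088 and 0.088 m and y of lock3 in the frame of tray between -0.08 and 0.08 m and z of lock3 in the frame of tray between 0.008 and 0.022 m and x of lock4 in the frame of tray between -0.088 and 0.088 m and y of lock4 in the frame of tray between -0.08 and 0.08 m and z of lock4 in the frame of tray between 0.008 and 0.022 m and x of tray in the frame of holder below -0.19 m), for 0.2 s.
3. the loaded tray is fully home in the holder, with the bolt still drawn back (x of tray in the frame of holder above -0.006 m and y of tray in the frame of holder between -0.009 and 0.009 m and angle between the x axis of tray and the x axis of holder, either way round below 0.06 rad and angle between tray's own z axis and vertical below 0.06 rad and x of lock1 in the frame of tray between -0.088 and 0.088 m and y of lock1 in the frame of tray between -0.08 and 0.08 m and z of lock1 in the frame of tray between 0.008 and 0.022 m and angle between the z axis of each of lock1, lock2, lock3, lock4 and the z axis of tray, either way round below 0.15 rad and x of lock2 in the frame of tray between -0.088 and 0.088 m and y of lock2 in the frame of tray between -0.08 and 0.08 m and z of lock2 in the frame of tray between 0.008 and 0.022 m and x of lock3 in the frame of tray between -0.088 and 0.088 m and y of lock3 in the frame of tray between -0.08 and 0.08 m and z of lock3 in the frame of tray between 0.008 and 0.022 m and x of lock4 in the frame of tray between -0.088 and 0.088 m and y of lock4 in the frame of tray between -0.08 and 0.08 m and z of lock4 in the frame of tray between 0.008 and 0.022 m and value of joint bolt above 0.05 m), for 0.2 s.
4. the bolt is shot behind the tray (x of tray in the frame of holder above -0.006 m and y of tray in the frame of holder between -0.009 and 0.009 m and angle between the x axis of tray and the x axis of holder, either way round below 0.06 rad and angle between tray's own z axis and vertical below 0.06 rad and value of joint bolt below 0.008 m), for 0.2 s.
At the end, for the whole second after the job is handed in: The tray is within 6 mm of its fully home place in the holder, straight and flat; every padlock present lies in it on a broad face (within 0.15 rad), on the tray's floor and not piled; the bolt is within 8 mm of fully shot; the tray is at rest (all of step 4 and x of lock1 in the frame of tray between -0.088 and 0.088 m and y of lock1 in the frame of tray between -0.08 and 0.08 m and z of lock1 in the frame of tray between 0.008 and 0.022 m and angle between the z axis of each of lock1, lock2, lock3, lock4 and the z axis of tray, either way round below 0.15 rad and x of lock2 in the frame of tray between -0.088 and 0.088 m and y of lock2 in the frame of tray between -0.08 and 0.08 m and z of lock2 in the frame of tray between 0.008 and 0.022 m and x of lock3 in the frame of tray between -0.088 and 0.088 m and y of lock3 in the frame of tray between -0.08 and 0.08 m and z of lock3 in the frame of tray between 0.008 and 0.022 m and x of lock4 in the frame of tray between -0.088 and 0.088 m and y of lock4 in the frame of tray between -0.08 and 0.08 m and z of lock4 in the frame of tray between 0.008 and 0.022 m and linear speed of tray below 0.02 m/s); the robot touches nothing.
It fails at once if the screwdriver, the can or the pliers were moved more than 30 mm (distance of any of screwdriver, oilcan, pliers from where it was at the start of the episode above 0.03 m).
Of lock1, lock2, lock3, lock4 only 3 to 4 are there at a start; the rules pass over those that are not, and their reading is None.
At some moment in a run one of lock1, lock2, lock3, lock4 may be knocked a few centimetres aside while the robot is not near it.
Once in a run the grip may slacken for a moment while it holds something.
It also fails if it takes over 192 s, if anything falls off the work surface, if the arm or the gripper's body presses on something with over 40 N, if the wrist force passes 120 N, or if a joint passes its speed limit or range.

## Working session

There is one attempt and no reset: what is moved stays moved. The work goes in short steps, Python scripts to look and compute and a shell command to move; the robot and the scene stay as the last step left them, time stands still between calls to the robot, and variables do not carry over. Pictures are saved under pics/ and viewed, at most 14 in all, crops included, and the job is handed in when it is done.

```bash
ls; mkdir -p pics
cat > h.py <<'E'
import numpy as np, cv2
from scipy.spatial.transform import Rotation as R
from station import env
def snap(cam,name):
    s=env.get_state(); c=env.capture(cam); cv2.imwrite(f'pics/{name}.png',cv2.cvtColor(c['img'],cv2.COLOR_RGB2BGR))
    return c,s
def Twc(c,s=None):
    if 'mount' in c:
        T=np.eye(4);T[:3,:3]=R.from_euler('xyz',s['orientation']).as_matrix();T[:3,3]=s['eef_pos'];return T@np.array(c['mount'])
    T=np.eye(4);T[:3,:3]=cv2.Rodrigues(np.array(c['rvec'],float))[0];T[:3,3]=np.array(c['tvec']).ravel();return np.linalg.inv(T)
def px(c,T,uv,z):
    d=T[:3,:3]@np.linalg.inv(c['intrinsics'])@np.array([uv[0],uv[1],1.]);o=T[:3,3]
    return np.round(o+d*(z-o[2])/d[2],1)
def proj(c,T,p):
    q=np.linalg.inv(T)@np.r_[p,1];k=np.array(c['intrinsics'])@q[:3];return k[:2]/k[2]
E
python3 - <<'E'
from h import *
for n in('scene','top','wrist'):
    c,s=snap(n,n+'0'); print(n,Twc(c,s).round(2).tolist(),np.array(c['intrinsics']).tolist())
print(s)
E
```

```text
pics
station.py
steer.py
scene [[0.33, 0.67, -0.67, 1381.62], [0.94, -0.24, 0.22, -262.68], [-0.01, -0.7, -0.71, 899.69], [0.0, 0.0, 0.0, 1.0]] [[504.24232531514974, 0.0, 274.3820438279828], [0.0, 504.24232531514974, 211.84411820778064], [0.0, 0.0, 1.0]]
top [[0.01, -1.0, 0.06, 550.28], [-1.0, -0.01, 0.01, -33.78], [-0.01, -0.06, -1.0, 968.27], [0.0, 0.0, 0.0, 1.0]] [[415.09091345154565, 0.0, 281.7270072030314], [0.0, 415.09091345154565, 211.03137332940798], [0.0, 0.0, 1.0]]
wrist [[0.25, -0.93, -0.28, 229.15], [-0.97, -0.24, -0.07, -585.3], [-0.0, 0.29, -0.96, 372.38], [0.0, 0.0, 0.0, 1.0]] [[353.09076935243473, 0.0, 282.5273540650906], [0.0, 353.09076935243473, 205.34262461783615], [0.0, 0.0, 1.0]]
{'clock': 0.1, 'joint_positions': array([-1.38669594e+00,  3.08951715e-01,  1.63506320e+00,  1.32247124e-05,
        1.19970031e+00, -6.96780587e-02]), 'qvel': array([-0.00148626, -0.00169071, -0.0035746 ,  0.00016445,  0.00138973,
       -0.00049652]), 'effort': array([-3.53463083e-04, -4.16408372e+01, -2.77644235e+01, -1.02353263e-04,
        3.97214724e-03,  5.87215482e-06]), 'eef_pos': array([ 156.76759037, -604.24554867,  230.13900103]), 'orientation': array([-3.13947609e+00, -1.60061204e-04,  2.53773466e-01]), 'force': array([ 0.0222033 , -0.00503448, -0.89555905]), 'moment': array([ 0.00599905,  0.01369277, -0.00834978]), 'grasp_force': 0.0, 'opening': 85.43976567128941}
```
View pics/top0.png

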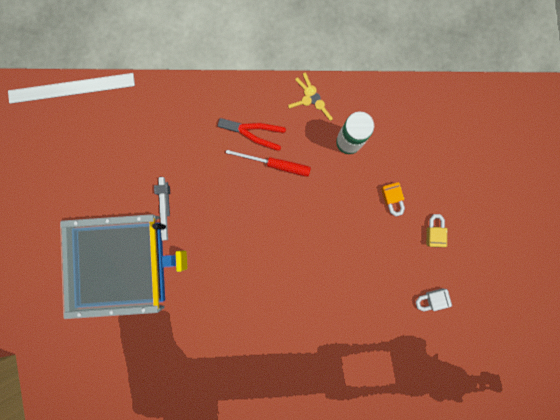

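View pics/scene0.png

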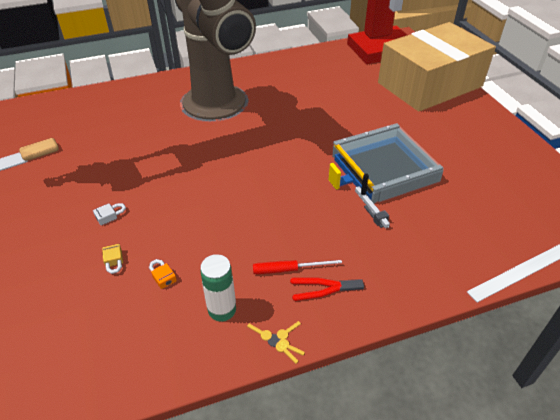

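Run:
```python
import cv2,numpy as np
i=cv2.imread('pics/top0.png')
a=cv2.resize(i[170:325,50:200],None,fx=3.6,fy=3.6,interpolation=cv2.INTER_CUBIC)[:558,:540]
b=cv2.resize(i[175:315,380:460],None,fx=3.2,fy=3.2,interpolation=cv2.INTER_CUBIC)
o=np.zeros((560,800,3),np.uint8);o[:a.shape[0],:a.shape[1]]=a;o[:b.shape[0],544:544+256]=b
cv2.imwrite('pics/crop0.png',o)
```

View pics/crop0.png

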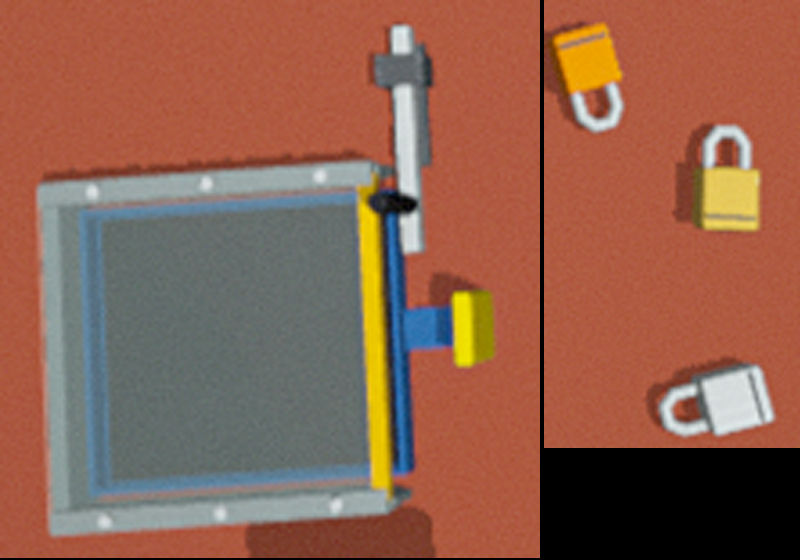

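Run:
```python
from h import *
c=env.capture('top');T=Twc(c)
f=lambda u,v,z:px(c,T,(50+u/3.6-.36,170+v/3.6-.36),z)
g=lambda u,v,z:px(c,T,(380+(u-544)/3.2-.34,175+v/3.2-.34),z)
print('screws',[f(*p,53)[:2] for p in [(93,191),(207,184),(320,176),(105,521),(221,513),(336,506)]])
print('plate',f(464,329,60),'top edge',f(464,291,60),f(465,366,60))
print('knob',f(378,200,84))
print('bolt tip',f(412,250,20))
print('bar',f(368,187,49),f(382,489,49))
for n,b,t in[('or',((554,40),(608,24),(622,80),(566,95)),(601,130)),('br',((699,169),(759,169),(757,230),(697,230)),(727,126)),('st',((697,380),(754,367),(768,420),(712,433)),(661,415))]:
    B=np.mean([g(*p,24) for p in b],0);S=g(*t,12); d=(S-B)[:2];print(n,B.round(1),S,np.linalg.norm(d),np.degrees(np.arctan2(d[1],d[0])))
print(np.degrees(0.0),env.get_state()['clock'])
```

```text
screws [array([577.3, 429.1]), array([582.3, 359. ]), array([587.9, 289.6]), array([377.3, 413.5]), array([382.9, 343.2]), array([387.9, 273.4])]
plate [495.8 196.7  60. ] top edge [518.7 197.3  60. ] [473.6 195.6  60. ]
knob [572.7 243.7  84. ]
bolt tip [542.9 241.2  20. ]
bar [581.6 261.1  49. ] [397.7 247.   49. ]
or [ 652.5 -280.8   24. ] [ 603.1 -293.3   12. ] 50.932706829698354 -165.79323388223958
br [ 554.  -379.4   24. ] [ 606.8 -383.8   12. ] 52.93111679343257 -4.741168352199088
st [ 413.8 -380.9   24. ] [ 400.9 -334.4   12. ] 48.24284921104889 105.44782262528686
0.0 0.2
```

```bash
cat > plan.py <<'E'
import sys
from h import *
# plan.py x y z yaw : yaw turn first (about tool z), then shift in the turned tool axes
x,y,z,yaw=map(float,sys.argv[1:5]); s=env.get_state()
d=np.array([x,y,z])-s['eef_pos']; dy=(yaw-s['orientation'][2]+np.pi)%(2*np.pi)-np.pi
t=R.from_euler('xyz',[np.pi,0,yaw]).as_matrix().T@d
print('rz',round(-dy,4),'shift',t.round(1),'rows>=',np.linalg.norm(t)/41.7,'now',s['eef_pos'].round(1),s['orientation'].round(3),s['clock'])
E
python3 plan.py 572.8 244.5 200 1.648
```

```text
rz -1.3942 shift [814.4 480.2  30.5] rows>= 22.683598461142914 now [ 156.8 -604.5  230.5] [-3.14  -0.     0.254] 0.2
```

```bash
r='python3 steer.py'
python3 steer.py '0 0 0 0 0 -.1162;0 0 0 0 0 -.1162;0 0 0 0 0 -.1162;0 0 0 0 0 -.1162;0 0 0 0 0 -.1162;0 0 0 0 0 -.1162' 40
python3 steer.py '0 0 0 0 0 -.1162;0 0 0 0 0 -.1162;0 0 0 0 0 -.1162;0 0 0 0 0 -.1162;0 0 0 0 0 -.1162;0 0 0 0 0 -.1162'
python3 steer.py '27.1 16 1 0 0 0;27.1 16 1 0 0 0;27.1 16 1 0 0 0;27.1 16 1 0 0 0;27.1 16 1 0 0 0;27.1 16 1 0 0 0;27.1 16 1 0 0 0;27.1 16 1 0 0 0;27.1 16 1 0 0 0;27.1 16 1 0 0 0'
python3 steer.py '27.1 16 1 0 0 0;27.1 16 1 0 0 0;27.1 16 1 0 0 0;27.1 16 1 0 0 0;27.1 16 1 0 0 0;27.1 16 1 0 0 0;27.1 16 1 0 0 0;27.1 16 1 0 0 0;27.1 16 1 0 0 0;27.1 16 1 0 0 0'
python3 steer.py '27.1 16 1 0 0 0;27.1 16 1 0 0 0;27.1 16 1 0 0 0;27.1 16 1 0 0 0;27.1 16 1 0 0 0;27.1 16 1 0 0 0;27.1 16 1 0 0 0;27.1 16 1 0 0 0;27.1 16 1 0 0 0;27.1 16 1 0 0 0'
python3 steer.py '0 0 0 0 0 0;0 0 0 0 0 0'
python3 plan.py 572.8 244.5 200 1.648
python3 -c "
from h import *
c,s=snap('wrist','w1');T=Twc(c,s);print(proj(c,T,[572.8,244.5,84]),proj(c,T,[494,201,60]))"
```

```text
clock: 0.7
eef_pos: [156.9, -604.7, 230.9]
orientation: [-3.141, -0.001, 0.957]
force: [-0.1, 1.0, 0.0]
opening: 39.9
grasp_force: 0.0
clock: 1.2
eef_pos: [156.8, -604.7, 230.9]
orientation: [-3.142, -0.001, 1.654]
force: [0.3, 0.2, -0.9]
opening: 39.7
grasp_force: 0.0
clock: 2.03
eef_pos: [295.8, -320.9, 221.2]
orientation: [3.141, 0.0, 1.648]
force: [0.7, -0.3, 0.6]
opening: 40.3
grasp_force: 0.0
clock: 2.87
eef_pos: [434.3, -38.3, 211.3]
orientation: [3.141, 0.0, 1.648]
force: [1.0, -1.0, 0.3]
opening: 40.1
grasp_force: 0.0
clock: 3.7
eef_pos: [572.9, 244.2, 200.9]
orientation: [-3.141, 0.0, 1.648]
force: [0.8, -0.6, 0.5]
opening: 39.7
grasp_force: 0.0
clock: 3.87
eef_pos: [572.6, 243.9, 200.6]
orientation: [-3.141, 0.0, 1.651]
force: [-0.3, -0.4, -0.7]
opening: 39.8
grasp_force: 0.0
rz 0.0026 shift [0.5 0.3 0.6] rows>= 0.02000078263319343 now [572.6 243.9 200.6] [-3.141  0.     1.651] 3.8667
[283.19657292 199.2670876 ] [187.65348296 232.89523584]
```

View pics/w1.png

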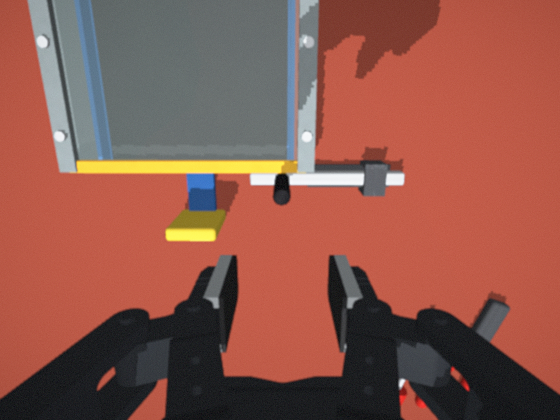

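```bash
python3 steer.py '.5 .3 24 0 0 0;0 0 24 0 0 0;0 0 24 0 0 0;0 0 24 0 0 0;0 0 24 0 0 0;0 0 24 0 0 0;0 0 0 0 0 0'
python3 steer.py '0 0 0 0 0 0;0 0 0 0 0 0;0 0 0 0 0 0;0 0 0 0 0 0;0 0 0 0 0 0;0 0 0 0 0 0' 0 50
python3 steer.py '0 6 0 0 0 0;0 6 0 0 0 0;0 6 0 0 0 0;0 6 0 0 0 0;0 6 0 0 0 0;0 6 0 0 0 0;0 6 0 0 0 0;0 6 0 0 0 0;0 6 0 0 0 0;0 5 0 0 0 0'
python3 steer.py '0 0 0 0 0 0;0 0 0 0 0 0'
python3 -c "
from h import *
c,s=snap('wrist','w2');T=Twc(c,s)"
```

```text
clock: 4.5
eef_pos: [567.7, 240.0, 52.0]
orientation: [-3.131, 0.003, 1.647]
force: [-1.7, -0.4, -1.8]
opening: 40.0
grasp_force: 0.0
clock: 5.0
eef_pos: [573.8, 242.8, 58.9]
orientation: [3.14, 0.001, 1.649]
force: [-1.7, -3.6, 4.5]
opening: 12.1
grasp_force: 49.3
clock: 5.83
eef_pos: [631.8, 247.4, 58.8]
orientation: [-3.14, 0.001, 1.648]
force: [-13.9, -4.5, 18.0]
opening: 12.1
grasp_force: 51.4
clock: 6.0
eef_pos: [631.7, 247.4, 58.9]
orientation: [-3.14, 0.001, 1.648]
force: [-4.0, -3.3, 8.3]
opening: 12.4
grasp_force: 50.1
```

```bash
python3 steer.py '0 0 0 0 0 0;0 0 0 0 0 0;0 0 0 0 0 0;0 0 0 0 0 0;0 0 -20 0 0 0;0 0 -20 0 0 0;0 0 -30 0 0 0;0 0 -30 0 0 0;0 0 0 0 0 0' 50
python3 - <<'E'
from h import *
s=env.get_state();s['eef_pos']=np.array([572.6,243.9,200.6]);s['orientation']=np.array([-3.141,0,1.651])
c=env.capture('wrist');T=Twc(c,s)
print(px(c,T,(191.5,235),60),px(c,T,(167,235),60),px(c,T,(216,235),60),px(c,T,(282,195),84))
print('bar front top',px(c,T,(187,173),49))
for p in [(42,42),(59,136),(307,41),(307,136)]:print(px(c,T,p,53))
c,s=snap('top','t1')
E
python3 plan.py 494.2 200 170 0.077
```

```text
clock: 6.8
eef_pos: [636.6, 249.7, 165.0]
orientation: [3.129, -0.004, 1.648]
force: [1.2, 1.7, 0.9]
opening: 49.8
grasp_force: 0.0
[497.4 199.3  60. ] [476.4 197.6  60. ] [518.4 201.   60. ] [571.7 247.8  84. ]
bar front top [490.6 250.9  49. ]
[382.7 343.6  53. ]
[388.2 274.1  53. ]
[581.4 360.4  53. ]
[588.5 290.3  53. ]
rz 1.5713 shift [-142.4   37.7  -10.4] rows>= 3.540986536975246 now [633.3 248.5 159.6] [ 3.137e+00 -1.000e-03  1.648e+00] 6.9
```

View pics/t1.png

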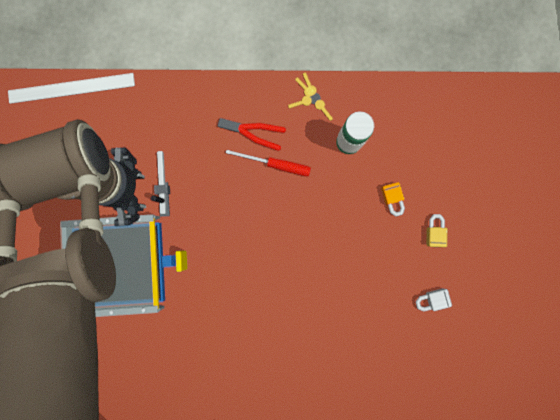

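```bash
python3 steer.py '0 0 0 0 0 .1122;0 0 0 0 0 .1122;0 0 0 0 0 .1122;0 0 0 0 0 .1122;0 0 0 0 0 .1122;0 0 0 0 0 .1122;0 0 0 0 0 .1122' 36
python3 steer.py '0 0 0 0 0 .1122;0 0 0 0 0 .1122;0 0 0 0 0 .1122;0 0 0 0 0 .1122;0 0 0 0 0 .1122;0 0 0 0 0 .1122;0 0 0 0 0 .1122'
python3 steer.py '-28 7.8 0 0 0 0;-28 7.8 0 0 0 0;-28 7.8 0 0 0 0;-28 7.7 0 0 0 0;-28 7.7 0 0 0 0;0 0 0 0 0 0;0 0 0 0 0 0'
python3 plan.py 496.3 199 27 0.077
```

```text
clock: 7.48
eef_pos: [630.1, 247.5, 154.5]
orientation: [-3.139, 0.004, 0.857]
force: [0.1, -0.3, 0.2]
opening: 35.8
grasp_force: 0.0
clock: 8.07
eef_pos: [630.1, 247.4, 154.5]
orientation: [3.141, 0.004, 0.072]
force: [0.6, -0.6, 0.9]
opening: 35.7
grasp_force: 0.0
clock: 8.65
eef_pos: [492.2, 197.5, 155.2]
orientation: [3.141, 0.004, 0.077]
force: [-0.1, 0.9, -0.0]
opening: 35.9
grasp_force: 0.0
rz 0.0005 shift [  4.2  -1.2 128.2] rows>= 3.07505589215941 now [492.2 197.5 155.2] [3.141 0.004 0.077] 8.65
```

```bash
python3 steer.py '4 -1 14 0 0 0;0 0 14 0 0 0;0 0 14 0 0 0;0 0 14 0 0 0;0 0 14 0 0 0;0 0 14 0 0 0;0 0 14 0 0 0;0 0 12 0 0 0;0 0 9 0 0 0;0 0 9 0 0 0'
python3 steer.py '0 0 0 0 0 0;0 0 0 0 0 0;0 0 0 0 0 0;0 0 0 0 0 0;0 0 0 0 0 0;0 0 0 0 0 0' 0 60
python3 plan.py 496.3 199 27 0.077
```

```text
clock: 9.48
eef_pos: [499.5, 199.8, 28.1]
orientation: [-3.142, 0.0, 0.077]
force: [-0.1, -0.1, -0.8]
opening: 35.9
grasp_force: 0.0
clock: 9.98
eef_pos: [498.9, 199.5, 29.5]
orientation: [3.141, -0.0, 0.078]
force: [0.2, -0.1, -2.6]
opening: 11.4
grasp_force: 60.6
rz 0.0006 shift [-2.6  0.3  2.5] rows>= 0.08740108817041613 now [498.9 199.5  29.5] [ 3.141 -0.     0.078] 9.9833
```

```bash
python3 steer.py '0 4 0 0 0 0;0 8 0 0 0 0;0 11 0 0 0 0;0 11 0 0 0 0;0 11 0 0 0 0;0 11 0 0 0 0;0 11 0 0 0 0;0 11 0 0 0 0;0 11 0 0 0 0;0 11 0 0 0 0'
python3 steer.py '0 11 0 0 0 0;0 11 0 0 0 0;0 11 0 0 0 0;0 11 0 0 0 0;0 11 0 0 0 0;0 11 0 0 0 0;0 11 0 0 0 0;0 11 0 0 0 0;0 11 0 0 0 0;0 11 0 0 0 0'
python3 steer.py '0 11 0 0 0 0;0 11 0 0 0 0;0 9 0 0 0 0;0 6 0 0 0 0;0 3 0 0 0 0;0 0 0 0 0 0;0 0 0 0 0 0;0 0 0 0 0 0'
python3 -c "
from h import *
snap('top','t2')"
```

```text
clock: 10.82
eef_pos: [506.8, 98.6, 29.3]
orientation: [-3.142, 0.0, 0.077]
force: [0.4, 0.3, -2.6]
opening: 11.4
grasp_force: 60.7
clock: 11.65
eef_pos: [515.3, -10.9, 29.3]
orientation: [-3.142, 0.0, 0.077]
force: [-1.1, 0.6, -2.7]
opening: 11.0
grasp_force: 60.7
clock: 12.32
eef_pos: [518.6, -49.6, 29.4]
orientation: [3.141, -0.0, 0.078]
force: [0.5, -1.2, -2.0]
opening: 11.3
grasp_force: 60.6
```

View pics/t2.png

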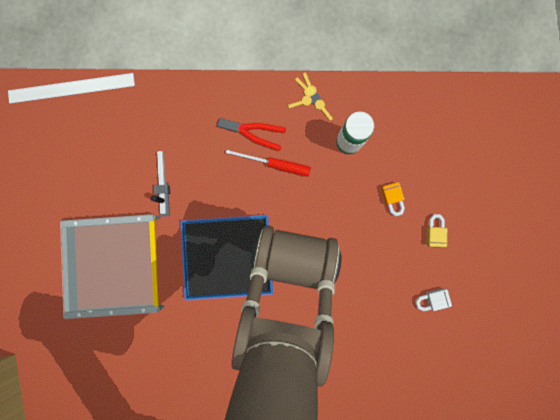

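```bash
python3 steer.py '0 0 0 0 0 0;0 0 0 0 0 0;0 0 0 0 0 0;0 0 0 0 0 0;0 0 -10 0 0 0;0 0 -20 0 0 0;0 0 -30 0 0 0;0 0 -30 0 0 0;0 0 -30 0 0 0;0 0 -30 0 0 0' 36
cat > locks.py <<'E'
from h import *
def locks(img=None):
    c=env.capture('top');T=Twc(c);i=c['img'].astype(int);h=cv2.cvtColor(c['img'],cv2.COLOR_RGB2HSV)
    m=((h[...,1]<110)&(h[...,2]>90))|((h[...,0]>11)&(h[...,0]<40)&(h[...,1]>90)&(h[...,2]>130))
    m[:165]=0;m[:,:340]=0;m[335:]=0
    m=cv2.morphologyEx(m.astype(np.uint8),cv2.MORPH_CLOSE,np.ones((3,3)))
    n,L,st,ce=cv2.connectedComponentsWithStats(m);out=[]
    for k in range(1,n):
        if st[k,4]<120:continue
        p=np.argwhere(L==k)[:,::-1].astype(float)
        P=np.array([px(c,T,q,18)[:2] for q in p])
        (ctr,wh,ang)=cv2.minAreaRect(P.astype(np.float32))
        a=np.radians(ang if wh[0]>wh[1] else ang+90);d=np.array([np.cos(a),np.sin(a)])
        if (P.mean(0)-ctr)@d>0:d=-d   # body is heavier: lock +x points away from it
        ctr=np.array(ctr);hh=np.median(h[L==k],0)
        print('hue',hh,'rect',np.round(wh,1),'ctr',ctr.round(1),'body',(ctr-15*d).round(1),'ang',np.arctan2(d[1],d[0]).round(3),st[k])
if __name__=='__main__':locks()
E
python3 locks.py
```

```text
clock: 13.2
eef_pos: [518.1, -49.6, 181.5]
orientation: [3.142, -0.001, 0.077]
force: [0.4, 0.3, 0.0]
opening: 35.7
grasp_force: 0.0
hue [ 21.  244.5 233.5] rect [76.4 42.4] ctr [ 640.  -286.7] body [ 654.3 -282.2] ang -2.84 [382 182  23  35 506]
hue [ 24.  150.  227.5] rect [47.8 74.9] ctr [ 569.5 -382.4] body [ 554.6 -381.3] ang -0.073 [426 214  22  34 520]
hue [ 18.  58. 122.] rect [ 41.6 206.9] ctr [ 435.9 -178.8] body [ 450.8 -181. ] ang 2.996 [ 340  243   20   92 1077]
hue [ 90.   9. 216.] rect [45.9 79. ] ctr [ 410.4 -369.6] body [ 414.2 -384.1] ang 1.825 [415 288  37  24 595]
```

```bash
python3 -c "
from h import *
c=env.capture('top');T=Twc(c);print(px(c,T,(359,126),150),px(c,T,(343,147),0))"
python3 plan.py 653.5 -281.5 180 0.28
```

```text
[ 773.4 -180.4  150. ] [ 763.7 -169.5    0. ]
rz -0.2025 shift [ 61.5 258.2   6.3] rows>= 6.3656961128454865 now [523.1 -50.4 186.3] [ 3.138 -0.013  0.078] 13.3
```

```bash
python3 steer.py '0 0 0 0 0 -.101;0 0 0 0 0 -.101;6.2 25.8 0 0 0 0;6.2 25.8 0 0 0 0;6.2 25.8 0 0 0 0;6.2 25.8 0 0 0 0;6.2 25.8 0 0 0 0;6.2 25.8 0 0 0 0;6.2 25.8 0 0 0 0;6.2 25.8 0 0 0 0' 66
python3 steer.py '6 25.8 0 0 0 0;6 25.8 0 0 0 0;0 0 0 0 0 0;0 0 0 0 0 0;0 0 0 0 0 0'
python3 plan.py 653.5 -281.5 3 0.28;python3 locks.py
```

```text
clock: 14.13
eef_pos: [623.0, -235.3, 179.0]
orientation: [-3.141, 0.001, 0.279]
force: [0.0, 1.0, 0.1]
opening: 66.1
grasp_force: 0.0
clock: 14.55
eef_pos: [647.9, -279.9, 178.6]
orientation: [-3.14, 0.001, 0.279]
force: [0.8, 0.3, 1.0]
opening: 65.9
grasp_force: 0.0
rz -0.0009 shift [  5.    3.1 175.6] rows>= 4.21228768378991 now [ 647.9 -279.9  178.6] [-3.14e+00  1.00e-03  2.79e-01] 14.55
hue [ 18.  60. 119.] rect [301.6 419.4] ctr [ 531.8 -492.6] body [ 516.9 -490.8] ang -0.122 [  417   165   143   170 11604]
hue [ 17.  60. 109.] rect [ 60.2 172. ] ctr [ 691.2 -561.5] body [ 691.4 -576.5] ang 1.58 [ 477  165   76   27 1124]
hue [ 22.  57. 193.] rect [76.1 78. ] ctr [ 643. -300.] body [ 639.1 -285.5] ang -1.308 [381 182  35  35 514]
```

```bash
python3 steer.py '5 3 20 0 0 0;0 0 25 0 0 0;0 0 25 0 0 0;0 0 25 0 0 0;0 0 25 0 0 0;0 0 20 0 0 0;0 0 15 0 0 0;0 0 10 0 0 0;0 0 5 0 0 0;0 0 2 0 0 0'
python3 steer.py '0 0 2 0 0 0;0 0 0 0 0 0;0 0 0 0 0 0'
python3 steer.py '0 0 0 0 0 0;0 0 0 0 0 0;0 0 0 0 0 0;0 0 0 0 0 0;0 0 0 0 0 0' 0 40
python3 -c "
from h import *
snap('wrist','w3')"
```

```text
clock: 15.43
eef_pos: [654.2, -281.7, 6.9]
orientation: [-3.141, 0.0, 0.28]
force: [0.4, -0.6, -0.6]
opening: 66.3
grasp_force: 0.0
clock: 15.68
eef_pos: [655.3, -282.7, 6.6]
orientation: [3.14, -0.002, 0.279]
force: [-1.0, 0.7, 0.2]
opening: 66.0
grasp_force: 0.0
clock: 16.1
eef_pos: [655.1, -282.6, 6.4]
orientation: [3.14, -0.001, 0.279]
force: [0.1, -0.1, 5.0]
opening: 39.1
grasp_force: 42.6
```

View pics/w3.png

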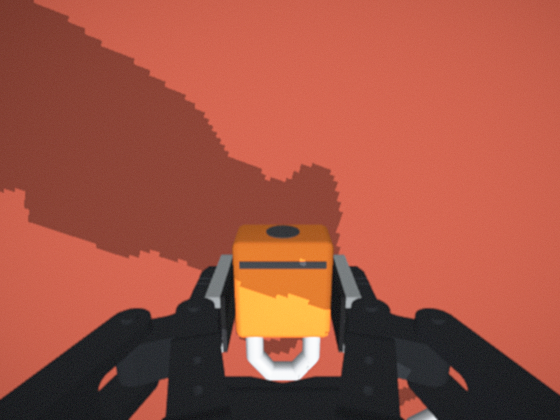

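```bash
python3 steer.py '0 0 -8 0 0 0;0 0 -20 0 0 0;0 0 -30 0 0 0;0 0 -30 0 0 0;0 0 -30 0 0 0;0 0 0 0 0 0'
python3 steer.py '0 0 0 0 0 -.1141;0 0 0 0 0 -.1141;0 0 0 0 0 -.1141;0 0 0 0 0 -.1141;0 0 0 0 0 -.1141;0 0 0 0 0 -.1141;0 0 0 0 0 -.1141;0 0 0 0 0 -.1141;0 0 0 0 0 -.1141;0 0 0 0 0 -.1141'
python3 steer.py '0 0 0 0 0 -.1141;0 0 0 0 0 -.1141;0 0 0 0 0 0;0 0 0 0 0 0'
python3 - <<'E'
from h import *
c,s=snap('top','t3');T=Twc(c)
i=c['img'][190:320,150:300];h=cv2.cvtColor(i,cv2.COLOR_RGB2HSV)
m=((h[...,0]>95)&(h[...,0]<130)&(h[...,1]>120)|(h[...,2]<60)).astype(np.uint8)
m=cv2.morphologyEx(m,cv2.MORPH_OPEN,np.ones((5,5)))
n,L,st,ce=cv2.connectedComponentsWithStats(m);k=1+st[1:,4].argmax()
p=np.argwhere(L==k)[:,::-1]+[150,190]
P=np.array([px(c,T,q,20)[:2] for q in p],np.float32)
print(cv2.minAreaRect(P),st[k])
E
cp pics/t3.png /dev/null; python3 plan.py 500 100 130 1.648
```

```text
clock: 16.65
eef_pos: [658.6, -284.3, 131.2]
orientation: [3.133, -0.009, 0.279]
force: [1.0, -0.8, 0.5]
opening: 38.9
grasp_force: 42.1
clock: 17.48
eef_pos: [653.2, -281.6, 121.6]
orientation: [-3.139, -0.001, 1.426]
force: [-0.1, 0.5, -0.9]
opening: 39.2
grasp_force: 42.0
clock: 17.82
eef_pos: [653.5, -281.8, 122.0]
orientation: [-3.14, -0.001, 1.646]
force: [-0.1, -0.1, -1.1]
opening: 39.0
grasp_force: 42.0
((541.908447265625, 128.11366271972656), (109.63656616210938, 241.9095001220703), 44.35117721557617) [  33   26   82   76 3176]
rz -0.0021 shift [ 392.6 -123.8   -7.7] rows>= 9.872731030264156 now [ 653.7 -281.9  122.3] [-3.140e+00 -1.000e-03  1.646e+00] 17.8667
```

View pics/t3.png

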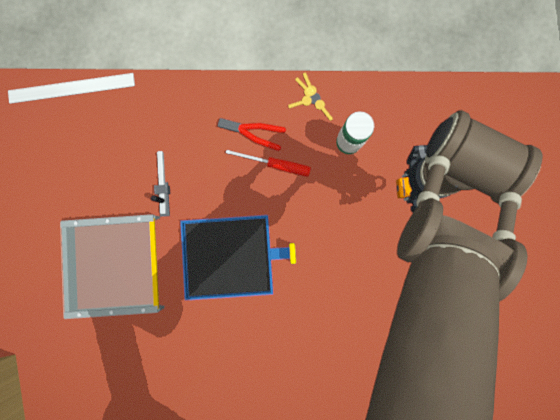

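```bash
python3 - <<'E'
from h import *
c=env.capture('top');T=Twc(c)
P=np.array([px(c,T,q,20)[:2] for q in[(181.5,219.5),(268.5,215.5),(272.5,294.5),(185.5,299.5)]]);print(P,P.mean(0));ctr=P.mean(0)
print('yaw',np.arctan2(*( (P[0]+P[3]-P[1]-P[2])[::-1])))
print('plate',px(c,T,(292,254),60))
E
python3 plan.py 538 165 122 1.648
```

```text
[[588.  202.5]
 [599.2   3.4]
 [420.4  -7.9]
 [407.  188.8]] [503.65  96.7 ]
yaw 1.6328690833866037
plate [513.7 -50.4  60. ]
rz -0.0017 shift [454.6 -81.    0.5] rows>= 11.073410432310023 now [ 653.8 -282.   122.5] [-3.140e+00 -1.000e-03  1.646e+00] 17.9167
```

```bash
python3 steer.py '35 -6 0 0 0 0;35 -6 0 0 0 0;35 -6 0 0 0 0;35 -6 0 0 0 0;35 -6 0 0 0 0;35 -6 0 0 0 0;35 -6 0 0 0 0;35 -6 0 0 0 0;35 -6 0 0 0 0;35 -6 0 0 0 0'
python3 steer.py '35 -7 0 0 0 0;35 -7 0 0 0 0;32.5 -7 0 0 0 0;0 0 0 0 0 0;0 0 0 0 0 0;0 0 0 0 0 0'
python3 plan.py 538.2 162.9 11.5 1.644
python3 -c "
from h import *
snap('wrist','w4')"
```

```text
clock: 18.75
eef_pos: [566.7, 63.6, 123.5]
orientation: [3.141, -0.0, 1.647]
force: [0.6, 0.5, -1.5]
opening: 39.0
grasp_force: 42.0
clock: 19.25
eef_pos: [538.5, 162.6, 123.4]
orientation: [3.141, 0.001, 1.649]
force: [-0.1, 0.6, -1.1]
opening: 39.2
grasp_force: 42.0
rz 0.0048 shift [  0.3  -0.3 111.9] rows>= 2.682664691381589 now [538.5 162.6 123.4] [3.141e+00 1.000e-03 1.649e+00] 19.25
```

View pics/w4.png

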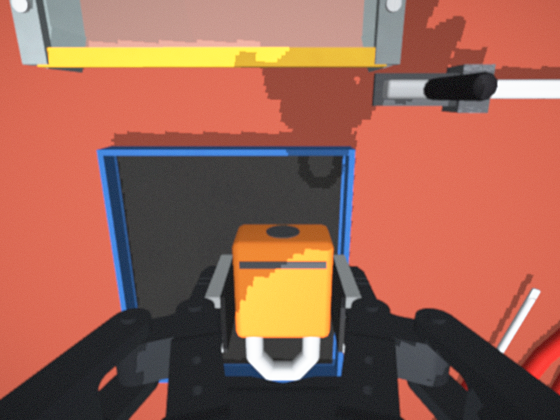

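Run:
```python
from h import *
c,s=env.capture('wrist'),env.get_state();T=Twc(c,s)
a,b=px(c,T,(100,150),20),px(c,T,(355,149),20);print(a,b,(a+b)/2)
m=((a+b)/2)[:2]; print('ctr',m-100*np.array([-.0767,.997]))
```

```text
[409.3 191.8  20. ] [585.7 206.   20. ] [497.5 198.9  20. ]
ctr [505.17  99.2 ]
```

```bash
python3 steer.py '0 0.5 18 0 0 0;0 0 20 0 0 0;0 0 20 0 0 0;0 0 18 0 0 0;0 0 14 0 0 0;0 0 9 0 0 0;0 0 5 0 0 0;0 0 4 0 0 0;0 0 2 0 0 0;0 0 0 0 0 0'
python3 steer.py '0 0 0 0 0 0;0 0 1 0 0 0;0 0 0 0 0 0'
```

```text
clock: 20.18
eef_pos: [539.4, 162.5, 13.5]
orientation: [3.141, -0.0, 1.648]
force: [-0.3, 0.4, -0.4]
opening: 38.9
grasp_force: 42.1
clock: 20.43
eef_pos: [539.4, 162.9, 12.9]
orientation: [3.14, -0.0, 1.649]
force: [-0.2, -0.3, -1.3]
opening: 39.2
grasp_force: 42.1
```

```bash
python3 steer.py '0 0 1 0 0 0;0 0 1 0 0 0;0 0 0 0 0 0'
python3 steer.py '0 0 0 0 0 0;0 0 0 0 0 0;0 0 0 0 0 0;0 0 -5 0 0 0;0 0 -15 0 0 0;0 0 -30 0 0 0;0 0 -30 0 0 0;0 0 -30 0 0 0;0 0 -30 0 0 0;0 0 0 0 0 0' 54
python3 -c "
from h import *
snap('wrist','w5')"
python3 locks.py;python3 plan.py 554.4 -381 160 -0.077
```

```text
clock: 20.68
eef_pos: [539.0, 162.8, 10.3]
orientation: [3.141, -0.0, 1.649]
force: [0.4, 0.8, -0.4]
opening: 38.8
grasp_force: 42.1
clock: 21.52
eef_pos: [544.1, 163.9, 157.9]
orientation: [3.128, -0.002, 1.649]
force: [2.0, 0.4, 0.2]
opening: 54.0
grasp_force: 0.0
hue [ 24. 149. 228.] rect [47.6 75. ] ctr [ 569.5 -382.5] body [ 554.5 -381.3] ang -0.08 [426 214  22  34 521]
hue [ 90.  10. 216.] rect [45.9 79. ] ctr [ 410.4 -369.6] body [ 414.2 -384.1] ang 1.825 [415 288  37  24 596]
rz 1.7256 shift [ 55.8 541.3  -7.3] rows>= 13.051745021343232 now [540.5 163.  152.7] [ 3.137e+00 -1.000e-03  1.649e+00] 21.6167
```

View pics/w5.png

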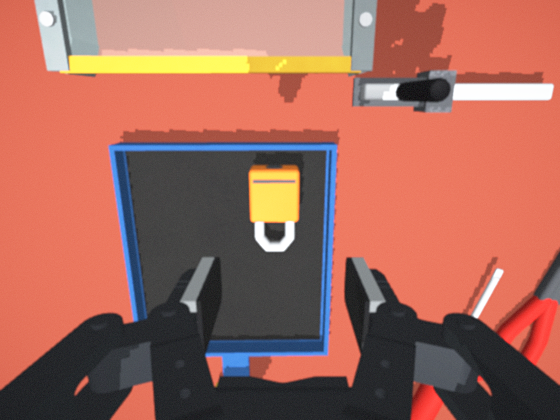

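```bash
python3 steer.py '0 0 0 0 0 .115;0 0 0 0 0 .115;0 0 0 0 0 .115;0 0 0 0 0 .115;0 0 0 0 0 .115;0 0 0 0 0 .115;0 0 0 0 0 .115;0 0 0 0 0 .115;0 0 0 0 0 .115;0 0 0 0 0 .115' 66
python3 steer.py '0 0 0 0 0 .115;0 0 0 0 0 .115;0 0 0 0 0 .115;0 0 0 0 0 .115;0 0 0 0 0 .115;3.1 30 0 0 0 0;3.1 30 0 0 0 0;3.1 30 0 0 0 0;3.1 30 0 0 0 0;3.1 30 0 0 0 0'
python3 steer.py '3.1 30 0 0 0 0;3.1 30 0 0 0 0;3.1 30 0 0 0 0;3.1 30 0 0 0 0;3.1 30 0 0 0 0;3.1 30 0 0 0 0;3.1 30 0 0 0 0;3.1 30 0 0 0 0;3.1 30 0 0 0 0;3.1 30 0 0 0 0'
python3 steer.py '3.1 30 0 0 0 0;3.1 30 0 0 0 0;3.1 30 0 0 0 0;0 0 0 0 0 0;0 0 0 0 0 0;0 0 0 0 0 0'
python3 plan.py 554.5 -381 6 -0.077
python3 - <<'E'
from h import *
s=env.get_state();c,s=snap('wrist','w6');T=Twc(c,s)
h=cv2.cvtColor(c['img'],cv2.COLOR_RGB2HSV)
m=((h[...,0]>19)&(h[...,0]<35)&(h[...,1]>90)&(h[...,2]>60)).astype(np.uint8)
n,L,st,ce=cv2.connectedComponentsWithStats(m);k=1+st[1:,4].argmax();print(st[k],ce[k],px(c,T,ce[k],22))
E
```

```text
clock: 22.45
eef_pos: [537.2, 162.3, 148.2]
orientation: [-3.14, 0.004, 0.493]
force: [0.1, -0.5, -0.3]
opening: 65.9
grasp_force: 0.0
clock: 23.28
eef_pos: [541.1, 10.8, 148.3]
orientation: [3.142, 0.004, -0.076]
force: [-0.1, -1.3, -0.5]
opening: 66.0
grasp_force: 0.0
clock: 24.12
eef_pos: [549.3, -290.2, 148.0]
orientation: [-3.14, 0.004, -0.077]
force: [0.2, -0.8, 0.2]
opening: 65.9
grasp_force: 0.0
clock: 24.62
eef_pos: [552.1, -378.8, 148.2]
orientation: [-3.139, 0.003, -0.077]
force: [-0.1, 0.3, 0.3]
opening: 65.7
grasp_force: 0.0
rz -0.0001 shift [  2.6   2.  142.2] rows>= 3.4114124780111523 now [ 552.1 -378.8  148.2] [-3.139e+00  3.000e-03 -7.700e-02] 24.6167
[ 259  162   51   57 2454] [284.47799511 188.89282804] [ 557.3 -380.2   22. ]
```

```bash
python3 steer.py '3.5 2 18 0 0 0;0 0 22 0 0 0;0 0 22 0 0 0;0 0 22 0 0 0;0 0 20 0 0 0;0 0 15 0 0 0;0 0 10 0 0 0;0 0 7 0 0 0;0 0 4 0 0 0;0 0 2 0 0 0'
python3 steer.py '0 0 0 0 0 0;0 0 0 0 0 0;0 0 0 0 0 0'
python3 steer.py '0 0 0 0 0 0;0 0 0 0 0 0;0 0 0 0 0 0;0 0 0 0 0 0;0 0 0 0 0 0' 0 40
```

```text
clock: 25.5
eef_pos: [557.0, -382.2, 8.3]
orientation: [3.141, -0.0, -0.076]
force: [-0.2, 0.5, -1.0]
opening: 66.0
grasp_force: 0.0
clock: 25.75
eef_pos: [557.4, -382.9, 9.4]
orientation: [3.14, -0.002, -0.077]
force: [0.5, 0.4, 0.4]
opening: 66.3
grasp_force: 0.0
clock: 26.17
eef_pos: [557.3, -382.7, 9.2]
orientation: [3.141, -0.001, -0.076]
force: [0.4, -0.5, 3.3]
opening: 38.9
grasp_force: 42.1
```

```bash
python3 steer.py '0 0 0 0 0 0;0 0 0 0 0 0;0 0 2 0 0 0;0 0 2 0 0 0;0 0 1 0 0 0;0 0 0 0 0 0' 60
python3 steer.py '0 0 0 0 0 0;0 0 0 0 0 0;0 0 0 0 0 0;0 0 0 0 0 0;0 0 0 0 0 0' 0 40
python3 steer.py '0 0 -8 0 0 0;0 0 -20 0 0 0;0 0 -30 0 0 0;0 0 -30 0 0 0;0 0 -30 0 0 0;0 0 0 0 0 0;0 0 0 0 0 0'
python3 plan.py 459 160 122 1.649
```

```text
clock: 26.67
eef_pos: [556.1, -381.8, 2.4]
orientation: [-3.141, 0.001, -0.076]
force: [-0.4, 0.3, 0.5]
opening: 60.4
grasp_force: 0.0
clock: 27.08
eef_pos: [556.8, -382.3, 3.3]
orientation: [3.141, -0.0, -0.076]
force: [-0.2, 0.0, -0.2]
opening: 39.0
grasp_force: 41.5
clock: 27.67
eef_pos: [558.4, -383.6, 124.8]
orientation: [3.138, -0.005, -0.076]
force: [-0.2, 0.8, -1.3]
opening: 39.0
grasp_force: 41.5
rz -1.7254 shift [549.7 -56.6   2.8] rows>= 13.2512641773335 now [ 558.4 -383.6  124.8] [ 3.138 -0.005 -0.076] 27.6667
```

```bash
python3 steer.py '0 0 0 0 0 -.115;0 0 0 0 0 -.115;0 0 0 0 0 -.115;0 0 0 0 0 -.115;0 0 0 0 0 -.115;0 0 0 0 0 -.115;0 0 0 0 0 -.115;0 0 0 0 0 -.115;0 0 0 0 0 -.115;0 0 0 0 0 -.115'
python3 steer.py '0 0 0 0 0 -.115;0 0 0 0 0 -.115;0 0 0 0 0 -.115;0 0 0 0 0 -.115;0 0 0 0 0 -.115;0 0 0 0 0 0;0 0 0 0 0 0'
python3 plan.py 462.2 126.8 125 1.65
```

```text
clock: 28.5
eef_pos: [555.0, -380.9, 118.6]
orientation: [-3.137, -0.001, 1.079]
force: [-1.0, -0.6, -1.3]
opening: 39.1
grasp_force: 41.4
clock: 29.08
eef_pos: [555.4, -381.3, 119.3]
orientation: [-3.139, -0.003, 1.646]
force: [-0.1, 0.4, -2.1]
opening: 39.2
grasp_force: 41.4
rz -0.0043 shift [513.9 -52.8  -5.7] rows>= 12.388228714517288 now [ 555.4 -381.3  119.3] [-3.139e+00 -3.000e-03  1.646e+00] 29.0833
```

```bash
python3 steer.py '35 -3.6 0 0 0 -.004;35 -3.6 0 0 0 0;35 -3.6 0 0 0 0;35 -3.6 0 0 0 0;35 -3.6 0 0 0 0;35 -3.6 0 0 0 0;35 -3.6 0 0 0 0;35 -3.6 0 0 0 0;35 -3.6 0 0 0 0;35 -3.6 0 0 0 0'
python3 steer.py '35 -3.6 0 0 0 0;35 -3.6 0 0 0 0;35 -3.6 0 0 0 0;35 -3.6 0 0 0 0;24 -2.4 0 0 0 0;0 0 0 0 0 0;0 0 0 0 0 0;0 0 0 0 0 0'
python3 plan.py 462.2 126.8 9 1.65
python3 -c "
from h import *
snap('wrist','w7')"
```

```text
clock: 29.92
eef_pos: [491.1, -34.7, 120.8]
orientation: [-3.141, -0.0, 1.649]
force: [0.6, 0.7, -1.9]
opening: 38.9
grasp_force: 41.4
clock: 30.58
eef_pos: [461.9, 125.4, 121.0]
orientation: [-3.141, 0.001, 1.652]
force: [0.4, -0.2, -0.8]
opening: 39.1
grasp_force: 41.4
rz 0.0019 shift [  1.4   0.4 112. ] rows>= 2.685293677901023 now [461.9 125.4 121. ] [-3.141e+00  1.000e-03  1.652e+00] 30.5833
```

View pics/w7.png

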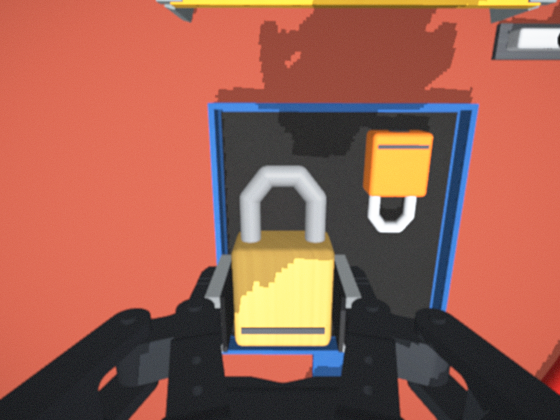

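```bash
python3 steer.py '1.4 1.4 18 0 0 0;0 0 20 0 0 0;0 0 20 0 0 0;0 0 18 0 0 0;0 0 14 0 0 0;0 0 9 0 0 0;0 0 5 0 0 0;0 0 4 0 0 0;0 0 2 0 0 0;0 0 0 0 0 0'
python3 steer.py '0 0 1 0 0 0;0 0 1 0 0 0;0 0 0 0 0 0;0 0 0 0 0 0'
```

```text
clock: 31.47
eef_pos: [463.9, 127.1, 11.5]
orientation: [3.141, -0.0, 1.652]
force: [-0.3, -0.1, -1.9]
opening: 39.2
grasp_force: 41.4
clock: 31.8
eef_pos: [463.7, 127.4, 9.6]
orientation: [3.141, -0.0, 1.653]
force: [-0.4, -0.5, -1.4]
opening: 39.2
grasp_force: 41.4
```

```bash
python3 steer.py '0 0 1 0 0 0;0 0 1 0 0 0;0 0 0 0 0 0'
python3 steer.py '0 0 0 0 0 0;0 0 0 0 0 0;0 0 0 0 0 0;0 0 -5 0 0 0;0 0 -15 0 0 0;0 0 -30 0 0 0;0 0 -30 0 0 0;0 0 -30 0 0 0;0 0 -20 0 0 0;0 0 0 0 0 0' 54
python3 locks.py;python3 plan.py 414.1 -383.8 140 1.83
```

```text
clock: 32.05
eef_pos: [463.5, 127.3, 7.2]
orientation: [3.141, -0.0, 1.653]
force: [-0.5, -0.4, -1.8]
opening: 39.4
grasp_force: 41.4
clock: 32.88
eef_pos: [467.7, 128.0, 142.8]
orientation: [3.131, -0.001, 1.653]
force: [0.9, -0.4, -0.1]
opening: 53.7
grasp_force: 0.0
hue [ 90.   9. 214.] rect [45.9 79.1] ctr [ 410.5 -369.7] body [ 414.2 -384.2] ang 1.821 [415 288  37  24 594]
rz -0.1773 shift [-481.1 -181.3    0.5] rows>= 12.329680498187589 now [466.  127.7 140.5] [ 3.135e+00 -1.000e-03  1.653e+00] 32.9333
```

```bash
python3 steer.py '0 0 0 0 0 -.0886;0 0 0 0 0 -.0886;-32 -12 0 0 0 0;-32 -12 0 0 0 0;-32 -12 0 0 0 0;-32 -12 0 0 0 0;-32 -12 0 0 0 0;-32 -12 0 0 0 0;-32 -12 0 0 0 0;-32 -12 0 0 0 0' 66
python3 steer.py '-32 -12 0 0 0 0;-32 -12 0 0 0 0;-32 -12 0 0 0 0;-32 -12 0 0 0 0;-32 -12 0 0 0 0;-32 -12 0 0 0 0;-32 -12 0 0 0 0;0 0 0 0 0 0;0 0 0 0 0 0;0 0 0 0 0 0'
python3 plan.py 414.1 -383.8 4 1.826
python3 - <<'E'
from h import *
c,s=snap('wrist','w8')
print([proj(c,Twc(c,s),p) for p in ([414.1,-383.8,24],[403,-340,12])])
E
```

```text
clock: 33.77
eef_pos: [434.5, -145.9, 135.9]
orientation: [-3.14, -0.002, 1.83]
force: [0.3, 0.2, 0.0]
opening: 66.2
grasp_force: 0.0
clock: 34.6
eef_pos: [411.3, -381.6, 135.6]
orientation: [-3.14, -0.004, 1.829]
force: [-0.8, 0.2, -0.0]
opening: 66.3
grasp_force: 0.0
rz 0.003 shift [ -2.8   2.2 131.6] rows>= 3.1577066704822605 now [ 411.3 -381.6  135.6] [-3.14  -0.004  1.829] 34.6
[array([285.71520683, 205.98330886]), array([286.40664171, 143.51545811])]
```

View pics/w8.png

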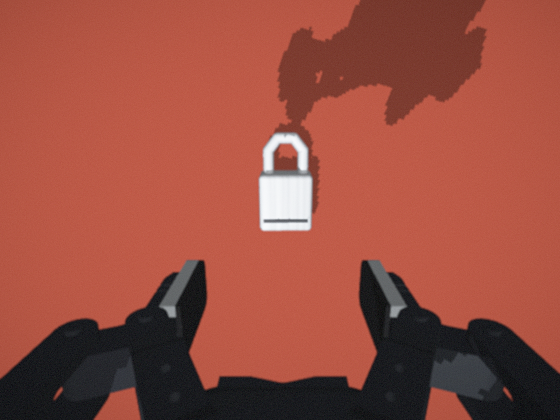

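```bash
python3 steer.py '-2 2 18 0 0 0;0 0 20 0 0 0;0 0 20 0 0 0;0 0 20 0 0 0;0 0 20 0 0 0;0 0 14 0 0 0;0 0 10 0 0 0;0 0 6 0 0 0;0 0 4 0 0 0;0 0 2 0 0 0'
python3 steer.py '0 0 0 0 0 0;0 0 0 0 0 0;0 0 0 0 0 0'
python3 plan.py 414.1 -383.8 4 1.826
```

```text
clock: 35.48
eef_pos: [415.1, -383.9, 3.2]
orientation: [3.142, -0.0, 1.831]
force: [-0.3, 0.3, 0.4]
opening: 66.1
grasp_force: 0.0
clock: 35.73
eef_pos: [415.4, -384.9, 4.2]
orientation: [3.141, 0.002, 1.83]
force: [0.6, -0.5, -0.3]
opening: 65.9
grasp_force: 0.0
rz 0.0037 shift [ 1.4 -1.   0.2] rows>= 0.041472268138346376 now [ 415.4 -384.9    4.2] [3.141e+00 2.000e-03 1.830e+00] 35.7333
```

```bash
python3 steer.py '0 0 0 0 0 0;0 0 0 0 0 0;0 0 0 0 0 0;0 0 0 0 0 0;0 0 0 0 0 0' 0 40
python3 steer.py '0 0 -8 0 0 0;0 0 -20 0 0 0;0 0 -30 0 0 0;0 0 -30 0 0 0;0 0 -30 0 0 0;0 0 0 0 0 .09;0 0 0 0 0 .09;0 0 0 0 0 0;0 0 0 0 0 0'
python3 plan.py 509.1 40.2 122 1.65
```

```text
clock: 36.15
eef_pos: [415.3, -384.9, 4.0]
orientation: [3.141, 0.001, 1.83]
force: [-0.3, 0.5, 4.2]
opening: 39.2
grasp_force: 42.5
clock: 36.9
eef_pos: [414.3, -383.6, 120.9]
orientation: [-3.141, -0.001, 1.652]
force: [0.8, 0.8, -1.3]
opening: 39.1
grasp_force: 42.0
rz 0.002 shift [415.  128.1  -1.1] rows>= 10.414820833395474 now [ 414.3 -383.6  120.9] [-3.141e+00 -1.000e-03  1.652e+00] 36.9
```

```bash
python3 steer.py '34 10.5 0 0 0 0;34 10.5 0 0 0 0;34 10.5 0 0 0 0;34 10.5 0 0 0 0;34 10.5 0 0 0 0;34 10.5 0 0 0 0;34 10.5 0 0 0 0;34 10.5 0 0 0 0;34 10.5 0 0 0 0;34 10.5 0 0 0 0'
python3 steer.py '34 10.5 0 0 0 0;34 10.5 0 0 0 0;7 2 0 0 0 0;0 0 0 0 0 0;0 0 0 0 0 0;0 0 0 0 0 0'
python3 plan.py 509.1 40.2 9 1.65
python3 -c "
from h import *
snap('wrist','w9')"
```

```text
clock: 37.73
eef_pos: [491.9, -35.2, 120.6]
orientation: [-3.14, -0.0, 1.652]
force: [-0.1, -0.4, -1.5]
opening: 38.6
grasp_force: 41.9
clock: 38.23
eef_pos: [508.9, 38.5, 120.7]
orientation: [-3.14, 0.0, 1.65]
force: [-0.1, -0.4, -1.3]
opening: 39.0
grasp_force: 41.9
rz -0.0001 shift [  1.7   0.3 111.7] rows>= 2.678377910882635 now [508.9  38.5 120.7] [-3.14  0.    1.65] 38.2333
```

View pics/w9.png

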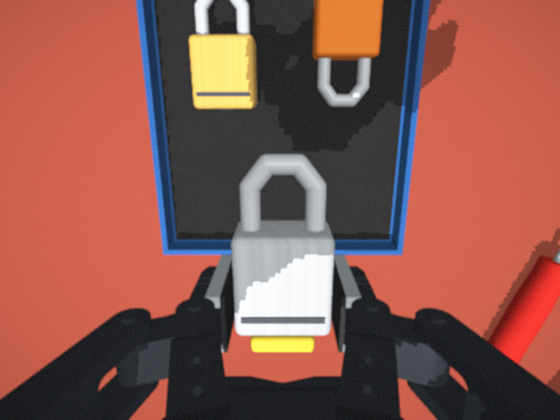

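```bash
python3 steer.py '1.5 0 18 0 0 0;0 0 20 0 0 0;0 0 20 0 0 0;0 0 18 0 0 0;0 0 14 0 0 0;0 0 9 0 0 0;0 0 5 0 0 0;0 0 4 0 0 0;0 0 2 0 0 0;0 0 0 0 0 0'
python3 steer.py '0 0 1 0 0 0;0 0 1 0 0 0;0 0 1 0 0 0;0 0 0 0 0 0;0 0 0 0 0 0'
python3 steer.py '0 0 .5 0 0 0;0 0 0 0 0 0'
```

```text
clock: 39.12
eef_pos: [510.0, 40.7, 11.5]
orientation: [3.141, 0.0, 1.649]
force: [0.3, -0.6, -1.7]
opening: 39.3
grasp_force: 42.0
clock: 39.53
eef_pos: [509.7, 41.1, 8.4]
orientation: [3.141, 0.0, 1.65]
force: [0.6, -0.2, -1.8]
opening: 39.1
grasp_force: 42.0
clock: 39.7
eef_pos: [509.8, 41.1, 8.0]
orientation: [3.141, -0.0, 1.65]
force: [-0.6, 0.7, -0.8]
opening: 39.3
grasp_force: 42.1
```

```bash
python3 steer.py '0 0 0 0 0 0;0 0 0 0 0 0;0 0 0 0 0 0;0 0 -5 0 0 0;0 0 -15 0 0 0;0 0 -30 0 0 0;0 0 -30 0 0 0;0 0 -30 0 0 0;-20 0 -20 0 0 0;-35 0 0 0 0 0' 54
python3 steer.py '-35 0 -20 0 0 0;0 0 -20 0 0 0;0 0 0 0 0 0;0 0 0 0 0 0;0 0 0 0 0 0'
python3 plan.py 516 -50 150 0.077
python3 -c "
from h import *
c,s=snap('wrist','w10');print(proj(c,Twc(c,s),[514.5,-50,60]))"
```

```text
clock: 40.53
eef_pos: [518.0, -12.4, 143.6]
orientation: [3.131, 0.001, 1.654]
force: [1.9, -0.1, -0.3]
opening: 53.7
grasp_force: 0.0
clock: 40.95
eef_pos: [516.0, -48.1, 177.2]
orientation: [-3.141, -0.001, 1.65]
force: [0.0, 0.8, -1.4]
opening: 54.1
grasp_force: 0.0
rz 1.5731 shift [-0.1  1.8 27.2] rows>= 0.6536118248986941 now [516.  -48.1 177.2] [-3.141e+00 -1.000e-03  1.650e+00] 40.95
[280.76630982 202.02785768]
```

View pics/w10.png

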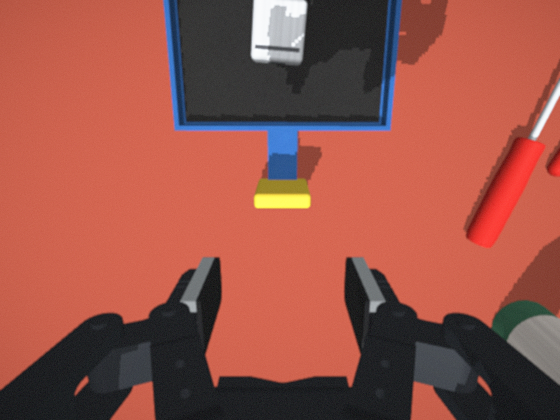

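```bash
python3 steer.py '0 0 0 0 0 .1124;0 0 0 0 0 .1124;0 0 0 0 0 .1124;0 0 0 0 0 .1124;0 0 0 0 0 .1124;0 0 0 0 0 .1124;0 0 0 0 0 .1124;0 0 0 0 0 .1124;0 0 0 0 0 .1124;0 0 0 0 0 .1124' 36
python3 steer.py '0 0 0 0 0 .1124;0 0 0 0 0 .1124;0 0 0 0 0 .1124;0 0 0 0 0 .1124;0 0 20 0 0 0;0 0 20 0 0 0;0 0 20 0 0 0;0 0 0 0 0 0;0 0 0 0 0 0'
python3 plan.py 515.8 -49.8 28 0.077
```

```text
clock: 41.83
eef_pos: [515.4, -47.4, 176.0]
orientation: [-3.139, 0.003, 0.522]
force: [-0.5, -1.0, 0.4]
opening: 36.0
grasp_force: 0.0
clock: 42.58
eef_pos: [514.4, -47.5, 115.5]
orientation: [-3.14, 0.006, 0.078]
force: [1.0, -0.2, 0.8]
opening: 35.9
grasp_force: 0.0
rz 0.0005 shift [ 1.3  2.4 87.5] rows>= 2.099404771720841 now [514.4 -47.5 115.5] [-3.14   0.006  0.078] 42.5833
```

```bash
python3 steer.py '1 2 12 0 0 0;0 0 15 0 0 0;0 0 15 0 0 0;0 0 15 0 0 0;0 0 12 0 0 0;0 0 9 0 0 0;0 0 6 0 0 0;0 0 3 0 0 0;0 0 0 0 0 0;0 0 0 0 0 0'
python3 steer.py '0 0 0 0 0 0;0 0 0 0 0 0;0 0 0 0 0 0;0 0 0 0 0 0;0 0 0 0 0 0;0 0 0 0 0 0' 0 60
python3 - <<'E'
from h import *
# fit the rim/locks from the fixed top view
c,s=snap('top','t4');T=Twc(c)
h=cv2.cvtColor(c['img'],cv2.COLOR_RGB2HSV)
for n,lo,hi in(('orange',(10,200,120),(22,255,255)),('brass',(20,90,100),(34,255,255)),('grey',(0,0,120),(180,60,255))):
    m=cv2.inRange(h,lo,hi);m[:225]=0;m[290:]=0;m[:,:195]=0;m[:,280:]=0
    k,L,st,ce=cv2.connectedComponentsWithStats(m)
    print(n,[(st[j].tolist(),px(c,T,ce[j],26)[:2]) for j in range(1,k) if st[j,4]>30])
E
python3 plan.py 498.9 199.5 29 0.077
```

```text
clock: 43.42
eef_pos: [518.4, -50.7, 31.1]
orientation: [3.141, -0.001, 0.076]
force: [0.1, -0.0, 0.0]
opening: 36.3
grasp_force: 0.0
clock: 43.92
eef_pos: [518.6, -50.6, 31.6]
orientation: [3.141, -0.001, 0.076]
force: [-1.1, 1.3, 4.6]
opening: 11.1
grasp_force: 60.8
orange [([195, 232, 15, 19, 252], array([539.4, 154.2]))]
brass [([195, 237, 13, 11, 109], array([538.3, 155.8])), ([203, 265, 23, 21, 370], array([462.7, 124.9]))]
grey [([209, 233, 13, 15, 106], array([542.5, 122.5])), ([255, 234, 7, 31, 43], array([521. ,  26.5])), ([259, 241, 10, 23, 117], array([515.6,  12.5])), ([270, 247, 10, 23, 125], array([505.6, -13.5])), ([215, 249, 33, 18, 472], array([503. ,  81.4])), ([250, 267, 19, 16, 154], array([469.3,  20.6])), ([195, 269, 9, 7, 34], array([471.2, 159.4])), ([195, 279, 10, 6, 42], array([446.9, 157.6]))]
rz -0.0007 shift [  -0.4 -250.9    2.7] rows>= 6.016002915539244 now [518.6 -50.6  31.7] [ 3.141e+00 -1.000e-03  7.600e-02] 43.9667
```

```bash
cat > chk.py <<'E'
from h import *
ct=env.capture('top');cs=env.capture('scene');Tt,Ts=Twc(ct),Twc(cs)
ht,hs=[cv2.cvtColor(c['img'],cv2.COLOR_RGB2HSV) for c in(ct,cs)]
def comp(h,lo,hi,at):
    m=cv2.inRange(h,lo,hi);n,L,st,ce=cv2.connectedComponentsWithStats(m)
    best=min((k for k in range(1,n) if st[k,4]>60),key=lambda k:np.linalg.norm(ce[k]-at));return L==best,st[best]
for n,lo,hi,xy,yaw in(('orange',(9,170,70),(22,255,255),(539,163),1.65),('brass',(20,80,70),(34,255,255),(463,127),1.65),('steel',(0,0,110),(180,60,255),(503,71),1.65)):
    u=np.array([np.cos(yaw),np.sin(yaw)]);v=np.array([-u[1],u[0]])
    for h,c,T,w in((ht,ct,Tt,'top'),(hs,cs,Ts,'scene')):
        B=np.array([proj(c,T,np.r_[np.array(xy)+a*22*u+b*20*v,z]) for a in(-1,1) for b in(-1,1) for z in(4,28)])
        m,st=comp(h,lo,hi,B.mean(0))
        p=np.argwhere(m)[:,::-1].astype(np.float32)
        r=cv2.minAreaRect(p)
        print(n,w,'pred box',B.min(0).round(0),B.max(0).round(0),'seen',st[:2],st[:2]+st[2:4]-1,st[4],'rect',np.round(r[1],1),round(r[2],1))
E
python3 chk.py
```

```text
orange top pred box [187. 232.] [210. 251.] seen [188 232] [210 250] 347 rect [22. 18.] -0.0
orange scene pred box [317. 183.] [340. 205.] seen [317 185] [338 204] 293 rect [17.4 20.2] 71.6
brass top pred box [202. 265.] [225. 285.] seen [203 266] [225 286] 383 rect [19.6 21.1] 84.8
brass scene pred box [293. 168.] [315. 189.] seen [293 169] [314 185] 232 rect [16.3 20.5] 80.5
steel top pred box [228. 248.] [249. 267.] seen [215 249] [247 266] 483 rect [17. 32.] 90.0
steel scene pred box [278. 182.] [301. 204.] seen [280 183] [309 202] 361 rect [16.5 28.9] 76.0
```

```bash
python3 steer.py '0 -2 0 0 0 0;0 -5 0 0 0 0;0 -8 0 0 0 0;0 -8 0 0 0 0;0 -8 0 0 0 0;0 -8 0 0 0 0;0 -8 0 0 0 0;0 -8 0 0 0 0;0 -8 0 0 0 0;0 -8 0 0 0 0'
python3 steer.py '0 -8 0 0 0 0;0 -8 0 0 0 0;0 -8 0 0 0 0;0 -8 0 0 0 0;0 -8 0 0 0 0;0 -8 0 0 0 0;0 -8 0 0 0 0;0 -8 0 0 0 0;0 -8 0 0 0 0;0 -8 0 0 0 0'
python3 plan.py 498.9 199.5 29 0.077
```

```text
clock: 44.9
eef_pos: [513.9, 18.6, 31.6]
orientation: [3.138, -0.003, 0.077]
force: [-0.2, -7.8, 4.6]
opening: 11.3
grasp_force: 60.8
clock: 45.73
eef_pos: [507.7, 98.4, 31.6]
orientation: [3.138, -0.002, 0.078]
force: [1.0, -8.9, 5.3]
opening: 11.0
grasp_force: 60.9
rz 0.0006 shift [  -1.  -101.5    2.6] rows>= 2.4352148567815197 now [507.7  98.4  31.6] [ 3.138e+00 -2.000e-03  7.800e-02] 45.7333
```

```bash
python3 steer.py '0 -8 0 0 0 0;0 -8 0 0 0 0;0 -8 0 0 0 0;0 -8 0 0 0 0;0 -8 0 0 0 0;0 -8 0 0 0 0;0 -8 0 0 0 0;0 -8 0 0 0 0;0 -8 0 0 0 0;0 -6 0 0 0 0'
python3 steer.py '0 -5 0 0 0 0;0 -4 0 0 0 0;0 -3 0 0 0 0;0 -3 0 0 0 0;0 -2 0 0 0 0;0 -2 0 0 0 0;0 0 0 0 0 0'
python3 plan.py 498.9 199.5 29 0.077
```

```text
clock: 46.57
eef_pos: [501.6, 176.2, 31.6]
orientation: [3.138, -0.002, 0.078]
force: [0.6, -7.6, 7.1]
opening: 11.1
grasp_force: 61.1
clock: 47.15
eef_pos: [500.1, 195.1, 31.7]
orientation: [3.139, -0.002, 0.078]
force: [0.4, -6.7, 6.8]
opening: 11.1
grasp_force: 61.2
rz 0.0007 shift [-0.9 -4.5  2.7] rows>= 0.12746815954516644 now [500.1 195.1  31.7] [ 3.139e+00 -2.000e-03  7.800e-02] 47.15
```

Push gently to the stop, watching the force.

```bash
python3 steer.py '0 -2 0 0 0 0;0 -2 0 0 0 0;0 0 0 0 0 0'
python3 steer.py '0 -1 0 0 0 0;0 -1 0 0 0 0;0 0 0 0 0 0'
python3 steer.py '0 -1 0 0 0 0;0 -1 0 0 0 0;0 0 0 0 0 0'
```

```text
clock: 47.4
eef_pos: [499.8, 198.9, 31.6]
orientation: [3.139, -0.001, 0.078]
force: [0.4, -7.8, 6.5]
opening: 10.6
grasp_force: 61.2
clock: 47.65
eef_pos: [499.6, 200.7, 31.7]
orientation: [3.138, -0.001, 0.078]
force: [-0.4, -7.1, 7.1]
opening: 11.0
grasp_force: 61.2
clock: 47.9
eef_pos: [499.5, 202.5, 31.6]
orientation: [3.138, -0.001, 0.078]
force: [0.2, -7.9, 6.9]
opening: 10.8
grasp_force: 61.2
```

```bash
python3 steer.py '0 -1 0 0 0 0;0 -1 0 0 0 0;0 0 0 0 0 0'
python3 steer.py '0 -1 0 0 0 0;0 -1 0 0 0 0;0 0 0 0 0 0'
python3 - <<'E'
from h import *
s=env.get_state();c,s=snap('wrist','w11');T=Twc(c,s);c2=env.capture('top');T2=Twc(c2)
h=cv2.cvtColor(c2['img'],cv2.COLOR_RGB2HSV)
m=cv2.inRange(h,(22,150,90),(32,255,255));m[:200]=0;m[320:]=0;m[:,:130]=0;m[:,210:]=0
n,L,st,ce=cv2.connectedComponentsWithStats(m)
print([(st[k].tolist(),ce[k].round(1)) for k in range(1,n) if st[k,4]>15])
m=cv2.inRange(h,(100,100,60),(125,255,255));m[:200]=0;m[320:]=0;m[:,:50]=0;m[:,200:]=0
n,L,st,ce=cv2.connectedComponentsWithStats(m)
print([(st[k].tolist(),ce[k].round(1)) for k in range(1,n) if st[k,4]>15])
i=cv2.cvtColor(cv2.imread('pics/top0.png'),cv2.COLOR_BGR2HSV)
m=cv2.inRange(i,(100,100,60),(125,255,255));m[:200]=0;m[320:]=0;m[:,:50]=0;m[:,200:]=0
n,L,st,ce=cv2.connectedComponentsWithStats(m)
print('start',[(st[k].tolist(),ce[k].round(1)) for k in range(1,n) if st[k,4]>15])
E
```

```text
clock: 48.15
eef_pos: [499.5, 202.5, 31.7]
orientation: [3.135, -0.001, 0.079]
force: [1.2, -15.5, 8.2]
opening: 10.7
grasp_force: 61.4
clock: 48.4
eef_pos: [499.5, 202.6, 31.7]
orientation: [3.132, -0.0, 0.08]
force: [1.8, -21.7, 10.3]
opening: 11.1
grasp_force: 61.7
[([150, 219, 5, 16, 65], array([152.2, 227.2])), ([180, 266, 6, 4, 17], array([182.5, 267.4]))]
[([155, 222, 5, 17, 61], array([157.5, 229.9])), ([159, 288, 4, 13, 42], array([160.7, 294.8])), ([107, 301, 13, 3, 18], array([113.3, 302.6]))]
start [([77, 228, 14, 3, 18], array([ 83.5, 228.7])), ([157, 229, 19, 73, 451], array([162.7, 264.3])), ([111, 302, 18, 3, 24], array([119.8, 302.6])), ([79, 304, 13, 3, 16], array([ 84.9, 305.1]))]
```

```bash
python3 steer.py '0 1.5 0 0 0 0;0 1.5 0 0 0 0;0 0 0 0 0 0'
python3 steer.py '0 0 0 0 0 0;0 0 0 0 0 0;0 0 0 0 0 0;0 0 0 0 0 0;0 0 -8 0 0 0;0 0 -15 0 0 0;0 0 -25 0 0 0;0 0 -30 0 0 0;0 0 -30 0 0 0;0 0 -30 0 0 0' 36
python3 steer.py '0 0 0 0 0 -.1122;0 0 0 0 0 -.1122;0 0 0 0 0 -.1122;0 0 0 0 0 -.1122;0 0 0 0 0 -.1122;0 0 0 0 0 -.1122;0 0 0 0 0 -.1122' 40
python3 steer.py '0 0 0 0 0 -.1122;0 0 0 0 0 -.1122;0 0 0 0 0 -.1122;0 0 0 0 0 -.1122;0 0 0 0 0 -.1122;0 0 0 0 0 -.1122;0 0 0 0 0 -.1122;0 0 0 0 0 0;0 0 0 0 0 0'
python3 plan.py 631.7 247.9 170 1.648
```

```text
clock: 48.75
eef_pos: [499.6, 202.6, 31.7]
orientation: [3.137, -0.001, 0.078]
force: [2.2, -11.4, 7.7]
opening: 11.0
grasp_force: 61.4
clock: 49.58
eef_pos: [497.7, 205.9, 170.3]
orientation: [-3.141, 0.0, 0.077]
force: [0.0, -0.1, 0.8]
opening: 36.1
grasp_force: 0.0
clock: 50.17
eef_pos: [498.0, 206.0, 169.2]
orientation: [-3.142, -0.0, 0.868]
force: [0.5, 0.5, 0.1]
opening: 39.7
grasp_force: 0.0
clock: 50.92
eef_pos: [498.1, 205.9, 169.1]
orientation: [3.141, -0.0, 1.645]
force: [-0.2, -0.8, -0.1]
opening: 40.1
grasp_force: 0.0
rz -0.0034 shift [ 31.5 136.4  -0.9] rows>= 3.3577552451976103 now [498.1 205.9 169.1] [ 3.141 -0.     1.645] 50.9167
```

```bash
python3 steer.py '6.3 27.3 0 0 0 -.0034;6.3 27.3 0 0 0 0;6.3 27.3 0 0 0 0;6.3 27.3 0 0 0 0;6.3 27.3 0 0 0 0;0 0 0 0 0 0;0 0 0 0 0 0;0 0 0 0 0 0'
python3 - <<'E'
from h import *
c,s=snap('top','t5')
for f in('top0','t1','t5'):
    h=cv2.cvtColor(cv2.imread(f'pics/{f}.png'),cv2.COLOR_BGR2HSV)
    for lo,hi in(((22,150,90),(32,255,255)),((100,100,60),(125,255,255))):
        m=cv2.inRange(h,lo,hi);m[:200]=0;m[320:]=0;m[:,:145]=0;m[:,210:]=0
        n,L,st,ce=cv2.connectedComponentsWithStats(m)
        print(f,[(st[k].tolist(),ce[k].round(1).tolist()) for k in range(1,n) if st[k,4]>15])
c,s=snap('wrist','w12');T=Twc(c,s);h=cv2.cvtColor(c['img'],cv2.COLOR_RGB2HSV)
print('knob pred',proj(c,T,[631.7,248.5,84]))
m=cv2.inRange(h,(0,0,0),(180,255,45));m[:120]=0;m[235:]=0;m[:,:200]=0;m[:,360:]=0
n,L,st,ce=cv2.connectedComponentsWithStats(m);print([(st[k].tolist(),ce[k].round(1).tolist()) for k in range(1,n) if st[k,4]>30])
E
python3 plan.py 631.7 247.9 58 1.648
```

```text
clock: 51.58
eef_pos: [630.9, 247.7, 168.2]
orientation: [-3.14, 0.0, 1.649]
force: [-0.5, 0.7, -0.2]
opening: 40.1
grasp_force: 0.0
top0 [([150, 219, 9, 89, 473], [153.8, 264.5]), ([175, 251, 12, 21, 216], [180.7, 260.6])]
top0 [([157, 229, 19, 73, 451], [162.7, 264.3])]
t1 [([149, 219, 10, 89, 486], [153.8, 263.8]), ([175, 251, 12, 21, 217], [180.8, 260.6])]
t1 [([155, 223, 21, 79, 492], [162.4, 261.3])]
t5 [([150, 219, 9, 89, 451], [153.6, 263.5]), ([174, 250, 12, 21, 209], [179.3, 260.0])]
t5 [([155, 222, 19, 79, 439], [161.5, 260.9])]
knob pred [284.64025557 212.13332022]
[([276, 180, 17, 33, 334], [284.3, 193.5])]
rz 0.0018 shift [  0.3   1.2 110.5] rows>= 2.651049409813991 now [630.6 247.6 168.5] [-3.14  0.    1.65] 51.6833
```

```bash
python3 steer.py '.3 1 20 0 0 0;0 0 20 0 0 0;0 0 20 0 0 0;0 0 18 0 0 0;0 0 14 0 0 0;0 0 10 0 0 0;0 0 6 0 0 0;0 0 2 0 0 0;0 0 0 0 0 0'
python3 steer.py '0 0 0 0 0 0;0 0 0 0 0 0;0 0 0 0 0 0;0 0 0 0 0 0;0 0 0 0 0 0;0 0 0 0 0 0' 0 50
python3 steer.py '0 -8 0 0 0 0;0 -8 0 0 0 0;0 -8 0 0 0 0;0 -8 0 0 0 0;0 -8 0 0 0 0;0 -8 0 0 0 0;0 -8 0 0 0 0;0 -8 0 0 0 0;0 -6 0 0 0 0;0 0 0 0 0 0'
```

```text
clock: 52.43
eef_pos: [632.8, 248.2, 58.8]
orientation: [3.142, -0.0, 1.65]
force: [0.1, 0.6, 0.1]
opening: 40.0
grasp_force: 0.0
clock: 52.93
eef_pos: [631.6, 248.3, 60.1]
orientation: [-3.139, 0.0, 1.65]
force: [-5.4, -1.1, 5.1]
opening: 12.0
grasp_force: 49.0
clock: 53.77
eef_pos: [561.9, 242.8, 60.1]
orientation: [3.142, -0.0, 1.651]
force: [-1.7, -0.1, 8.0]
opening: 12.0
grasp_force: 50.6
```

```bash
python3 steer.py '0 -3 0 0 0 0;0 -3 0 0 0 0;0 -2 0 0 0 0;0 0 0 0 0 0'
python3 steer.py '0 -1 0 0 0 0;0 -1 0 0 0 0;0 0 0 0 0 0'
python3 steer.py '0 -1 0 0 0 0;0 -1 0 0 0 0;0 0 0 0 0 0'
```

```text
clock: 54.1
eef_pos: [555.0, 242.3, 60.1]
orientation: [3.14, -0.0, 1.651]
force: [0.6, 0.8, 7.6]
opening: 12.3
grasp_force: 50.4
clock: 54.35
eef_pos: [553.4, 242.1, 60.1]
orientation: [3.14, -0.001, 1.651]
force: [-0.5, 0.5, 6.9]
opening: 11.8
grasp_force: 50.4
clock: 54.6
eef_pos: [551.8, 242.0, 60.1]
orientation: [3.139, -0.001, 1.651]
force: [1.8, -0.1, 6.1]
opening: 12.0
grasp_force: 50.3
```

```bash
python3 steer.py '0 -1 0 0 0 0;0 -1 0 0 0 0;0 0 0 0 0 0'
python3 steer.py '0 -1 0 0 0 0;0 -1 0 0 0 0;0 0 0 0 0 0'
python3 steer.py '0 0 0 0 0 0;0 0 0 0 0 0;0 0 0 0 0 0;0 0 0 0 0 0;0 0 -20 0 0 0;0 0 -25 0 0 0;0 0 -30 0 0 0;0 0 -30 0 0 0;0 0 -30 0 0 0;0 0 0 0 0 0' 40
python3 steer.py '-20 25 0 0 0 0;-20 25 0 0 0 0;-20 25 0 0 0 0;-20 25 0 0 0 0;-20 25 0 0 0 0;-20 25 0 0 0 0;0 0 0 0 0 0;0 0 0 0 0 0;0 0 0 0 0 0'
python3 - <<'E'
from h import *
c,s=snap('top','t6');T=Twc(c)
h=cv2.cvtColor(c['img'],cv2.COLOR_RGB2HSV)
m=cv2.inRange(h,(22,150,90),(32,255,255));m[:200]=0;m[320:]=0;m[:,:145]=0;m[:,210:]=0
n,L,st,ce=cv2.connectedComponentsWithStats(m);print([(st[k].tolist(),ce[k].round(1).tolist()) for k in range(1,n) if st[k,4]>15])
m=cv2.inRange(h,(0,0,150),(180,50,255));m[:170]=0;m[270:]=0;m[:,:159]=0;m[:,:][:,175:]=0
n,L,st,ce=cv2.connectedComponentsWithStats(m);print('bolt',[(st[k].tolist(),ce[k].round(1).tolist()) for k in range(1,n) if st[k,4]>10])
print('tip pred',proj(c,T,[482.6+8.7+29.9,351.3-112.7+2.3,20]))
m=cv2.inRange(h,(0,0,0),(180,255,50));m[:200]=0;m[270:]=0;m[:,:145]=0;m[:,175:]=0
n,L,st,ce=cv2.connectedComponentsWithStats(m);print('dark',[(st[k].tolist(),ce[k].round(1).tolist()) for k in range(1,n) if st[k,4]>10], 'knob pred',proj(c,T,[551.2,240.5,84]))
E
```

```text
clock: 54.85
eef_pos: [551.8, 242.0, 60.1]
orientation: [3.134, -0.001, 1.651]
force: [6.3, 0.1, 2.5]
opening: 12.3
grasp_force: 50.1
clock: 55.1
eef_pos: [551.8, 242.0, 60.2]
orientation: [3.13, -0.002, 1.651]
force: [10.5, 0.5, -1.4]
opening: 12.2
grasp_force: 49.9
clock: 55.93
eef_pos: [550.7, 243.0, 200.8]
orientation: [3.131, -0.003, 1.651]
force: [0.9, 0.5, 1.8]
opening: 40.2
grasp_force: 0.0
clock: 56.68
eef_pos: [704.7, 133.9, 192.3]
orientation: [-3.138, -0.001, 1.65]
force: [-0.7, 1.0, 0.7]
opening: 40.3
grasp_force: 0.0
[([178, 251, 8, 20, 126], [181.3, 259.8])]
bolt [([159, 226, 9, 7, 25], [163.2, 228.5])]
tip pred [163.96086403 248.60782249]
dark [] knob pred [155.837789  235.3134416]
```

```bash
python3 steer.py '-35 0 -3 0 0 0;-35 0 -3 0 0 0;-35 0 -3 0 0 0;-35 0 -3 0 0 0;-35 0 -3 0 0 0;-35 0 -3 0 0 0;-35 0 -3 0 0 0;-35 0 0 0 0 0;0 0 0 0 0 0;0 0 0 0 0 0'
python3 - <<'E'
from h import *
c,s=snap('top','t7');T=Twc(c)
h=cv2.cvtColor(c['img'],cv2.COLOR_RGB2HSV)
def blobs(lo,hi,b,a=15):
    m=cv2.inRange(h,lo,hi);q=np.zeros_like(m);q[b[1]:b[3],b[0]:b[2]]=m[b[1]:b[3],b[0]:b[2]]
    n,L,st,ce=cv2.connectedComponentsWithStats(q);return [(st[k].tolist(),ce[k].round(1).tolist()) for k in range(1,n) if st[k,4]>a]
print('plate',blobs((22,150,90),(32,255,255),(145,200,210,320)))
print('bolt',blobs((0,0,130),(180,60,255),(157,170,178,270)))
print('dark',blobs((0,0,0),(180,255,50),(145,200,175,270),8))
print('tools red',blobs((0,200,120),(4,255,255),(200,100,330,190),60))
E
```

```text
clock: 57.57
eef_pos: [727.6, -146.2, 214.8]
orientation: [-3.141, -0.001, 1.648]
force: [-0.3, 0.1, -0.0]
opening: 40.0
grasp_force: 0.0
plate [([150, 219, 9, 89, 415], [153.7, 263.7]), ([174, 250, 12, 21, 205], [179.4, 260.1])]
bolt [([159, 193, 7, 40, 208], [162.4, 212.6]), ([161, 238, 6, 11, 54], [164.0, 243.1])]
dark [([153, 233, 13, 6, 56], [159.1, 235.3])]
tools red [([239, 123, 47, 28, 504], [260.8, 133.1]), ([267, 157, 44, 19, 421], [288.7, 166.5])]
```

Plate still at its pushed-in position (179.4, 260.1), bolt tip at row 248 as predicted for fully shot, and the robot is clear. Handing in.

```bash
python3 -c "
from station import env
print(env.job_done())"
```

```text
the job is handed in; nothing more can be done
None
```

The job is handed in, but no verdict came back: by camera and force readings, the three padlocks present (brass, steel, orange) lay flat in the tray before it went in. The tray is home against the back stop, the bolt is fully shot, and the bystanders were left alone.

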